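# Strip a batter depositor's pistons for washing

### The job

Take the pistons out of the batter depositor for washing: first shut off the air by pushing the red-knobbed valve lever all the way over, and only then slide the clear guard fully back. Every piston sits tight in its seal and a straight pull would lift the white cylinder block off its dowels, so draw each one up while twisting it to and fro, keeping the block down, and put all of them in the empty red crate. Then slide the guard fully shut again; do not disturb the loaf crate, the tub or the carton.

Things in the scene. Friction and masses are not known exactly. Their poses are not given: they have to be found in the camera images.
- depositor: the batter depositor, bolted down: steel bed 25 mm high, grey drive housing at the back (x 85 to 225 mm, y -150 to 150, 137 mm high), white block in front with four bores in a row at y = -117, -39, 39, 117 mm (x = 0). Origin on the table below the middle of the row; x points to the back (away from the robot at yaw 0), y to the left. Shifts and turns from start to start
- block (a joint): how far (m) the white cylinder block (90 x 315 x 60 mm, 1.4 kg) has been raised on its two dowels; 0 = seated. Held down by its weight alone, it slides freely straight up and cannot turn. The dowels engage 12 mm: raised more than that, it has come off
- block_top (a point): centre of the block's top, 85 mm above the table when down. Seals hold each piston with 22 to 40 N of friction until it is about 25 mm up in the block. Twisting (under 0.8 N m) takes up the friction: while a raised piston turns, the block sinks back down it by its own weight, some 2 to 8 mm per half radian. Without twisting, block and piston rise together
- guard (a joint): the clear tunnel guard over the block and pistons: slide position (m), 0 = shut over the pistons, 0.16 = fully back over the drive housing; moves along the depositor's x. Inverted U, 120 mm long (x -60 to 60 mm of the depositor when shut), 342 mm wide, its top 152 mm above the table; about 3 N of friction, stays where it is left
- guard_handle (a point): centre of the guard's yellow bar handle, on top near its front edge: bar 100 mm long (along the depositor's y), 12 mm thick (x), 14 mm high, its centre 189 mm above the table and 37 mm above the guard's top, on a post near each end
- air_valve (a joint): air valve lever on the right-hand side of the depositor: angle (rad), 0 = air on, leaning to the front (-x of the depositor), 1.0 = air off, leaning to the back; starts between 0 and 0.15; light (under 2 N at the knob), stays where it is left
- air_valve_tip (a point): centre of the red ball (26 mm across) on the end of the valve lever; lever 80 mm long from its pivot, which lies at x 60, y -200 mm of the depositor, 67 mm above the table, and turns about the depositor's y axis
- wash_crate: the empty red plastic crate with a white liner, 300 (its x) x 200 (its y) x 75 mm high, walls and floor 5 mm thick, 0.6 kg, loose on the table. Origin at the centre of its underside. It stands to the left or to the right of the depositor (the loaf crate takes the other side)
- piston1: a piston, 98 mm tall, 180 g or so: blue cylinder (34 mm across, 50 long), blue collar (44 across, 6 thick), steel stem (16 across), dark steel cross-bar on top. Origin at the centre of its foot; z runs up its axis, x along the cross-bar. Seated, the collar rests on the block and the foot is 35 mm above the table. One bore may start empty (that piston is absent)
- piston2: a piston, 98 mm tall, 180 g or so: blue cylinder (34 mm across, 50 long), blue collar (44 across, 6 thick), steel stem (16 across), dark steel cross-bar on top. Origin at the centre of its foot; z runs up its axis, x along the cross-bar. Seated, the collar rests on the block and the foot is 35 mm above the table. One bore may start empty (that piston is absent)
- piston3: a piston, 98 mm tall, 180 g or so: blue cylinder (34 mm across, 50 long), blue collar (44 across, 6 thick), steel stem (16 across), dark steel cross-bar on top. Origin at the centre of its foot; z runs up its axis, x along the cross-bar. Seated, the collar rests on the block and the foot is 35 mm above the table. One bore may start empty (that piston is absent)
- piston4: a piston, 98 mm tall, 180 g or so: blue cylinder (34 mm across, 50 long), blue collar (44 across, 6 thick), steel stem (16 across), dark steel cross-bar on top. Origin at the centre of its foot; z runs up its axis, x along the cross-bar. Seated, the collar rests on the block and the foot is 35 mm above the table. One bore may start empty (that piston is absent)
- piston1_bar (a point): centre of piston1's steel cross-bar (50 mm long, 12 thick, 18 high), 89 mm above its foot; 24 mm free between bar and collar
- piston2_bar (a point): centre of piston2's steel cross-bar (50 mm long, 12 thick, 18 high), 89 mm above its foot; 24 mm free between bar and collar
- piston3_bar (a point): centre of piston3's steel cross-bar (50 mm long, 12 thick, 18 high), 89 mm above its foot; 24 mm free between bar and collar
- piston4_bar (a point): centre of piston4's steel cross-bar (50 mm long, 12 thick, 18 high), 89 mm above its foot; 24 mm free between bar and collar
- piston1_mid (a point): point on piston1's axis 49 mm above its foot
- piston2_mid (a point): point on piston2's axis 49 mm above its foot
- piston3_mid (a point): point on piston3's axis 49 mm above its foot
- piston4_mid (a point): point on piston4's axis 49 mm above its foot
- loaf_crate: bystander: red crate of the same size full of wrapped loaves, 2.6 kg; origin at the centre of its underside
- tub: bystander: white lidded tub, 128 mm across, 102 mm high; origin at the centre of its underside
- carton: bystander: cardboard carton 120 x 120 x 110 mm; origin at the centre of its underside

How it is judged:
On the way, in this order (a step that is already met when the one before it is completed fails the run):
1. air valve lever pushed over to off (value of joint air_valve above 0.85 rad and value of joint guard below 0.01 m), for 0.2 s.
2. guard slid fully back (value of joint guard above 0.145 m), for 0.2 s.
3. every piston in the empty red crate and let go (x of piston1_mid in the frame of wash_crate between -0.14 and 0.14 m and y of piston1_mid in the frame of wash_crate between -0.09 and 0.09 m and z of piston1_mid in the frame of wash_crate between 0.01 and 0.07 m and x of piston2_mid in the frame of wash_crate between -0.14 and 0.14 m and y of piston2_mid in the frame of wash_crate between -0.09 and 0.09 m and z of piston2_mid in the frame of wash_crate between 0.01 and 0.07 m and x of piston3_mid in the frame of wash_crate between -0.14 and 0.14 m and y of piston3_mid in the frame of wash_crate between -0.09 and 0.09 m and z of piston3_mid in the frame of wash_crate between 0.01 and 0.07 m and x of piston4_mid in the frame of wash_crate between -0.14 and 0.14 m and y of piston4_mid in the frame of wash_crate between -0.09 and 0.09 m and z of piston4_mid in the frame of wash_crate between 0.01 and 0.07 m and contact force between each of piston1, piston2, piston3, piston4 and the fingers below 0.05 N), for 0.3 s.
4. guard slid fully shut (value of joint guard below 0.006 m), for 0.2 s.
At the end, for the whole second after the job is handed in: Every piston that was there lies or stands at rest inside the red crate (its mid point within the walls and below the rim), the air valve is off (above 0.85 rad), the guard is shut (within 6 mm), the block is down on its dowels (within 3 mm) and the crate stands flat (x of piston1_mid in the frame of wash_crate between -0.14 and 0.14 m and y of piston1_mid in the frame of wash_crate between -0.09 and 0.09 m and z of piston1_mid in the frame of wash_crate between 0.01 and 0.07 m and x of piston2_mid in the frame of wash_crate between -0.14 and 0.14 m and y of piston2_mid in the frame of wash_crate between -0.09 and 0.09 m and z of piston2_mid in the frame of wash_crate between 0.01 and 0.07 m and x of piston3_mid in the frame of wash_crate between -0.14 and 0.14 m and y of piston3_mid in the frame of wash_crate between -0.09 and 0.09 m and z of piston3_mid in the frame of wash_crate between 0.01 and 0.07 m and x of piston4_mid in the frame of wash_crate between -0.14 and 0.14 m and y of piston4_mid in the frame of wash_crate between -0.09 and 0.09 m and z of piston4_mid in the frame of wash_crate between 0.01 and 0.07 m and linear speed of each of piston1, piston2, piston3, piston4 below 0.02 m/s and value of joint air_valve above 0.85 rad and value of joint block below 0.003 m and value of joint guard below 0.006 m and angle between wash_crate's own z axis and vertical below 0.1 rad); the robot touches nothing.
It fails at once if cylinder block pulled up off its dowels (raised more than 12 mm) (value of joint block above 0.012 m).
It fails at once if loaf crate disturbed (moved more than 30 mm) (distance of loaf_crate from where it was at the start of the episode above 0.03 m).
It fails at once if tub disturbed (moved more than 30 mm) (distance of tub from where it was at the start of the episode above 0.03 m).
It fails at once if carton disturbed (moved more than 30 mm) (distance of carton from where it was at the start of the episode above 0.03 m).
Of piston1, piston2, piston3, piston4 only 3 to 4 are there at a start; the rules pass over those that are not, and their reading is None.
At some moment in a run one of wash_crate may be knocked a few centimetres aside while the robot is not near it.
Once in a run the grip may slacken for a moment while it holds something.
It also fails if it takes over 210 s, if anything falls off the work surface, if the arm or the gripper's body presses on something with over 40 N, if the wrist force passes 120 N, or if a joint passes its speed limit or range.

### The arm

A 6-joint arm with a two-finger parallel gripper is mounted at the origin on the work surface. World frame = base frame: x ahead of the robot, y to its left, z up, the work surface at z = 0. Lengths are in m, angles in rad, forces in N, time in s.
With the tool pointing down it reaches from about 0.225 to 0.875 m from the base axis. Payload 3.4 kg.
Tool frame: the origin (TCP) lies midway between the tips of the shut fingers; the grasp point (between the pads) lies 19 mm behind it (pinch_z is the distance from the TCP to the grasp point, in m); z points along the fingers, y is the line along which they close (so a half turn about z gives the same grasp; the last joint's range is limited). The gripper opens to 85 mm and grips with 20 to 120 N. Pads are 22 mm wide; open, the fingers measure 114 mm over their backs; the gripper's body (76 mm by 85 mm) begins 54 mm behind the grasp point. The pads swing forward as they close: fully open they stand 13 mm farther back than shut.
Start: joints at [-1.412, 0.276, 1.505, -0, 1.361, -0.121], TCP at [0.159, -0.553, 0.231] pointing down, gripper open.
Joint ranges: [-2.89, 2.89], [-0.75, 2.08], [0.22, 2.7], [-1.18, 4.32], [0.11, 2.71], [-2.7, 2.7]. Speed limits (rad/s): [2.57, 2.57, 3.14, 3.14, 3.14, 3.14].

### API

Orientations are given as a unit quaternion [w, x, y, z].
In Python, from rig import get_state, get_image, sign_off, pinch_z gives the robot as it stands.
- The arm moves only by the tool send_rows, never from a script. Its argument "steps" is one flat list of numbers, 5 for each row, row after row: the gripper's target within -1 to 1 (fully open at 1, half-way at 0, shut at -1), then the shift along the tool's x, y, z in cm, then the turn about the tool's z in degrees. In form: [gripper, x, y, z, roll, gripper, x, y, z, roll, ...]. A call has 1 to 12 rows; each row shifts and turns the commanded pose from where the row before left it, along the tool's axes as they then stand; what a row does not reach is not made up. A row lasts 1/10 s, in which the tool goes at most 50 mm and 8.59 degrees, less where a joint would pass 70% of its speed; a pose out of reach is approached as far as the arm can. A call is refused whole if a number of a shift passes 5 or a number of a turn 8.59, either way. A call with a gripper value outside its range is refused whole. The fingers move at their own pace and stop on an object; "newtons" is the grip in N (left out, the last holds). Time passes only in rows, so rows that do not move let the fingers close. It gives the time, the measured TCP pose, the force, the opening and the grip force at its end, in the units of the state.
- get_state(): the state, without advancing time (a new reading comes with each control period).
- get_image(name): name is "scene" or "top" or "wrist"; returns a dict with "color" (480x640x3 uint8, red, green, blue), "mtx" (3x3 intrinsics, pixels), "T" (4x4, takes a point from camera to world coordinates); the wrist camera has in their place "mount" (4x4, takes a point from camera to tool coordinates, whose origin is the TCP and whose axes are the flange's). Camera axes: x right, y down, z forward; pixel columns grow to the right and rows downward; lengths in m; the calibration is good to about 2 mm. A picture is of the moment at which its call begins: read the wrist's pose just before it. There is no depth.
- sign_off(): hands the job in; it is judged then, once.
The state is a dict: "clock": time; "qpos": joint angles; "qd": joint speeds; "effort": joint torques, N m; "position": TCP position; "ee_rot": TCP orientation; "contact_force": force on the tool from outside, world axes, zero at the start; "moment": the same for the moment, N m; "width": finger opening in m; "gripper_force": force on a finger pad.
Only numpy, scipy, OpenCV 4.12 (cv2) and the standard library are available. Lean on these libraries where they do the work, as an engineer would, in place of code of your own. Each camera call takes 0.05 s, during which the arm holds its last target. There are 200 camera calls.

## Working session

There is one attempt and no reset: what is moved stays moved. The work goes in short steps, Python scripts to look and compute and a tool call to move; the robot and the scene stay as the last step left them, time stands still between calls to the robot, and variables do not carry over. Pictures are saved under pics/ and viewed, at most 16 in all, crops included, and the job is handed in when it is done.

Besides the shell and the picture viewer there is one more tool, called after "Emit:" as a command line: name --argument value ..., lists and objects as JSON in quotes. send_rows: Moves the arm, as the interface text tells. Its arguments: {"type":"object","properties":{"steps":{"type":"array"},"newtons":{"type":"number"}},"required":["steps"]}

```bash
mkdir -p pics
cat > h.py <<'E'
import numpy as np, cv2
from rig import *
from scipy.spatial.transform import Rotation as R
def tcp():
    s=get_state(); q=s['ee_rot']; T=np.eye(4); T[:3,:3]=R.from_quat([q[1],q[2],q[3],q[0]]).as_matrix(); T[:3,3]=s['position']; return T
def look(n):
    T=tcp(); g=get_image(n); K=np.array(g['mtx']); C=np.array(g['T']) if 'T' in g else T@np.array(g['mount'])
    return g['color'],K,C
def pt(K,C,u,v,z):
    d=C[:3,:3]@np.linalg.solve(K,[u,v,1.]); return C[:3,3]+d*(z-C[2,3])/d[2]
def proj(K,C,p):
    q=np.linalg.inv(C)@np.r_[p,1]; q=K@q[:3]; return q[:2]/q[2]
def save(n,im): cv2.imwrite('pics/'+n+'.png',im[:,:,::-1])
def delta(p,yaw=None):
    "tool-axis shift in cm to world point p"
    T=tcp(); return (T[:3,:3].T@(np.array(p)-T[:3,3])*100).round(2)
E
python3 - <<'E'
from h import *
for n in('top','scene'):
    im,K,C=look(n); save(n,im); print(n,K.round(1).tolist(),C.round(3).tolist())
print(tcp().round(3),pinch_z); print(get_state())
print(np.array(get_image('wrist')['mount']).round(3))
E
```

```text
top [[454.1, 0.0, 318.8], [0.0, 454.1, 242.4], [0.0, 0.0, 1.0]] [[0.017, -0.998, 0.061, 0.497], [-1.0, -0.018, -0.009, -0.0], [0.011, -0.061, -0.998, 1.182], [0.0, 0.0, 0.0, 1.0]]
scene [[592.1, 0.0, 316.5], [0.0, 592.1, 241.5], [0.0, 0.0, 1.0]] [[-0.559, 0.507, -0.656, 1.537], [0.829, 0.35, -0.435, 0.643], [0.009, -0.787, -0.616, 1.069], [0.0, 0.0, 0.0, 1.0]]
[[ 0.961  0.276 -0.     0.159]
 [ 0.276 -0.961  0.002 -0.552]
 [ 0.    -0.002 -1.     0.231]
 [ 0.     0.     0.     1.   ]] 0.0187
{'clock': 0.1, 'qpos': array([-1.41198924e+00,  2.76502054e-01,  1.50599838e+00, -3.21217952e-07,
        1.36072773e+00, -1.21006968e-01]), 'qd': array([-0.0002034 , -0.00120434, -0.00191361, -0.00128756,  0.00060499,
        0.00063086]), 'effort': array([ 1.16611514e-03, -4.17700195e+01, -2.46405745e+01, -2.27579776e-04,
        5.82730121e-03,  1.46609850e-06]), 'position': array([ 0.1587163 , -0.55216268,  0.23054641]), 'ee_rot': array([-8.17607995e-04,  9.90228630e-01,  1.39451036e-01, -1.56117573e-05]), 'contact_force': array([ 0.63026361,  0.384306  , -0.16105058]), 'moment': array([ 0.02811414, -0.00536815,  0.0051609 ]), 'gripper_force': 0.0, 'width': 0.08545385697337367}
[[-0.001 -0.945 -0.328  0.084]
 [ 1.    -0.    -0.001 -0.   ]
 [ 0.001 -0.328  0.945 -0.143]
 [ 0.     0.     0.     1.   ]]
```

View pics/top.png

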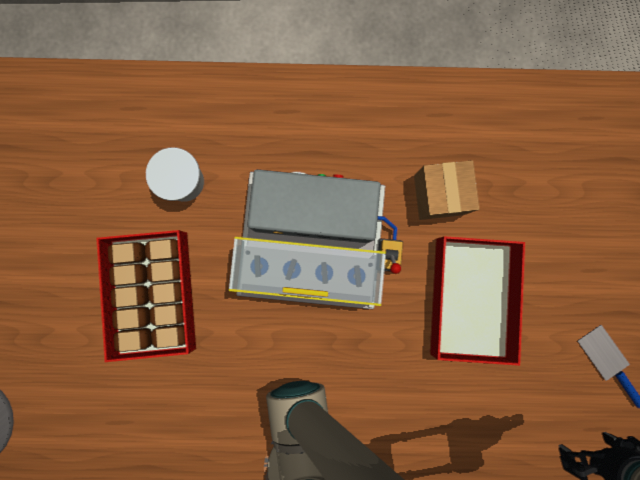

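View pics/scene.png

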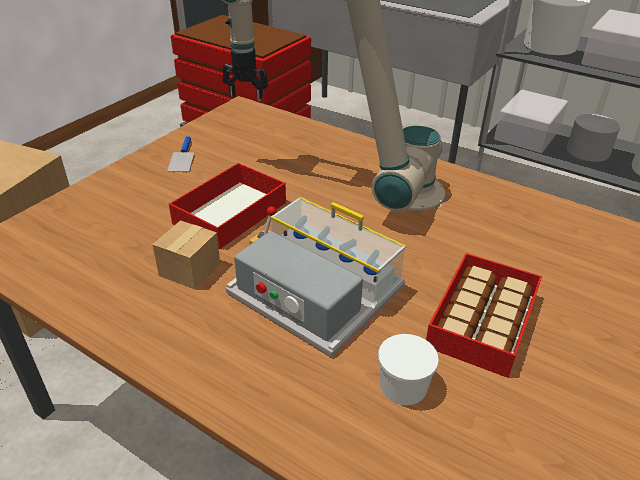

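The top view shows four pistons at about (260,266), (292,269), (324,272) and (357,275). The handle is at (305,292), the red knob at (397,268) and the empty crate around (482,300).

Run:
```python
from h import *
im,K,C=look('top')
hsv=cv2.cvtColor(im,cv2.COLOR_RGB2HSV)
def cen(m,box):
    x0,y0,x1,y1=box; ys,xs=np.nonzero(m[y0:y1,x0:x1]); print(len(xs),end=' '); return xs.mean()+x0,ys.mean()+y0
red=((hsv[...,0]<8)|(hsv[...,0]>172))&(hsv[...,1]>180)&(hsv[...,2]>90)
yel=(hsv[...,0]>22)&(hsv[...,0]<32)&(hsv[...,1]>170)&(hsv[...,2]>120)
h=cen(yel,(275,284,335,299)); print('handle',h,pt(K,C,*h,.189))
k=cen(red,(385,255,410,280)); 
for z in(.135,.147): print('knob',k,pt(K,C,*k,z))
for u,v in [(260,266),(292,269),(324,272),(357,275)]: print('p',pt(K,C,u,v,.12))
m=red.copy();m[:,:425]=0;m[:, 535:]=0;m[:230]=0;m[370:]=0
c=max(cv2.findContours(m.astype(np.uint8),0,2)[0],key=cv2.contourArea)
r=cv2.minAreaRect(c);print(r); b=np.array([pt(K,C,*p,.075) for p in cv2.boxPoints(r)]);print(b.round(3),b.mean(0))
m=yel.copy();m[:,:225]=0;m[:,386:]=0;m[:230]=0;m[310:]=0
c=np.vstack(cv2.findContours(m.astype(np.uint8),0,2)[0]); r=cv2.minAreaRect(c);b=np.array([pt(K,C,*p,.152) for p in cv2.boxPoints(r)]);print(b.round(3),b.mean(0))
```

```text
287 handle (np.float64(302.9268292682927), np.float64(292.7212543554007)) [0.44798887 0.02292886 0.189     ]
84 knob (np.float64(395.45238095238096), np.float64(267.8809523809524)) [ 0.50588417 -0.18802663  0.135     ]
knob (np.float64(395.45238095238096), np.float64(267.8809523809524)) [ 0.50578646 -0.18587562  0.147     ]
p [0.50490587 0.12584585 0.12      ]
p [0.49921059 0.05110038 0.12      ]
p [ 0.49351145 -0.02369581  0.12      ]
p [ 0.48784853 -0.1008799   0.12      ]
((481.4728698730469, 300.52447509765625), (83.30244445800781, 125.31525421142578), 2.9609360694885254)
[[ 0.284 -0.3    0.075]
 [ 0.587 -0.315  0.075]
 [ 0.58  -0.52   0.075]
 [ 0.277 -0.501  0.075]] [ 0.43198518 -0.40911093  0.075     ]
[[ 0.448  0.191  0.152]
 [ 0.571  0.182  0.152]
 [ 0.544 -0.161  0.152]
 [ 0.421 -0.151  0.152]] [0.49587215 0.01528221 0.152     ]
```

Emit:
send_rows --steps '[-1, 0, 0, 0, -8.5, -1, 0, 0, 0, -8.5, -1, 0, 0, 0, -8.5, -1, 0, 0, 0, -8.5, -1, 0, 0, 0, -8.5, -1, 0, 0, 0, -8.5, -1, 0, 0, 0, -8.5, -1, 0, 0, 0, -8.5, -1, 0, 0, 0, -1.5]' --newtons 40

```text
clock: 1.1
position: [0.1588, -0.5525, 0.2311]
ee_rot: [-0.0, 0.734, 0.679, 0.0]
contact_force: [0.2, 1.2, 0.7]
width: 0.0001
gripper_force: 0.0
```

Emit:
send_rows --steps '[-1, 3.91, 2.57, 0, 0, -1, 3.91, 2.57, 0, 0, -1, 3.91, 2.57, 0, 0, -1, 3.91, 2.57, 0, 0, -1, 3.91, 2.57, 0, 0, -1, 3.91, 2.57, 0, 0, -1, 3.91, 2.57, 0, 0, -1, 3.91, 2.57, 0, 0, -1, 3.91, 2.57, 0, 0, -1, 3.91, 2.57, 0, 0, -1, 0, 0, 0, 0]'

```text
clock: 2.2
position: [0.4482, -0.1783, 0.2313]
ee_rot: [-0.0, 0.733, 0.681, 0.002]
contact_force: [-0.6, -0.2, 0.3]
width: -0.0001
gripper_force: 0.0
```

Run:
```python
from h import *
im,K,C=look('wrist'); save('w1',im); print(tcp().round(3))
o=np.array([.496,.0145]);a=-.078;X=np.array([np.cos(a),np.sin(a)]);Y=np.array([-X[1],X[0]])
for l,z in(((.022,-.2),.137),((-.048,0),.189),((0,-.117),.124),((0,-.039),.124)):
    p=np.r_[o+l[0]*X+l[1]*Y,z]; print(l,p.round(3),proj(K,C,p).round(0))
```

```text
[[ 0.075  0.997  0.     0.447]
 [ 0.997 -0.075  0.    -0.181]
 [ 0.     0.    -1.     0.231]
 [ 0.     0.     0.     1.   ]]
(0.022, -0.2) [ 0.502 -0.187  0.137] [390. 249.]
(-0.048, 0) [0.448 0.018 0.189] [ 279. -176.]
(0, -0.117) [ 0.487 -0.102  0.124] [363. 128.]
(0, -0.039) [ 0.493 -0.024  0.124] [369.  -6.]
```

View pics/w1.png

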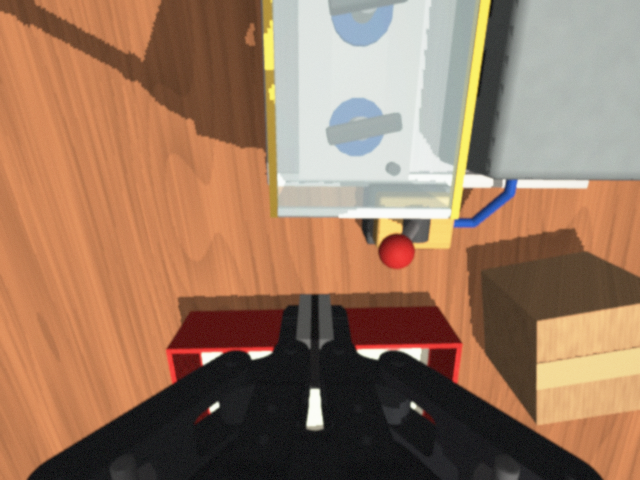

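The knob is at (396,251), 6 px from the predicted spot. The bars of the two nearest pistons are at (363,128) and (365,5), lying nearly along the depositor's x. Next I lower the tool and push the lever.

Emit:
send_rows --steps '[-1, 0, 0, 3.7, 0, -1, 0, 0, 3.7, 0, -1, 0, 0, 3.7, 0, -1, 0, 1.5, 0, 0, -1, 0, 1.5, 0, 0, -1, 0, 1.5, 0, 0, -1, 0, 1.5, 0, 0, -1, 0, 1.5, 0, 0, -1, 0, 1.5, 0, 0, -1, 0, 0, 0, 0]'

```text
clock: 3.25
position: [0.5398, -0.1913, 0.1224]
ee_rot: [0.003, 0.734, 0.679, 0.001]
contact_force: [-1.2, -0.1, -0.3]
width: 0.0001
gripper_force: 0.0
```

Emit:
send_rows --steps '[-1, 0, 0.5, 0, 0, -1, 0, 0.5, 0, 0, -1, 0, 0.4, 0, 0, -1, 0, 0, 0, 0, -1, 0, 0, 0, 0]'

```text
clock: 3.75
position: [0.5493, -0.191, 0.1204]
ee_rot: [0.0, 0.734, 0.679, 0.0]
contact_force: [-1.0, 0.0, -0.4]
width: -0.0001
gripper_force: 0.0
```

Run:
```python
from h import *
im,K,C=look('top'); save('t2',cv2.resize(im[220:320,220:440],None,fx=3,fy=3)); im,K,C=look('scene'); save('s2',cv2.resize(im[180:300,200:420],None,fx=3,fy=3))
```

```text
(no output)
```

View pics/s2.png

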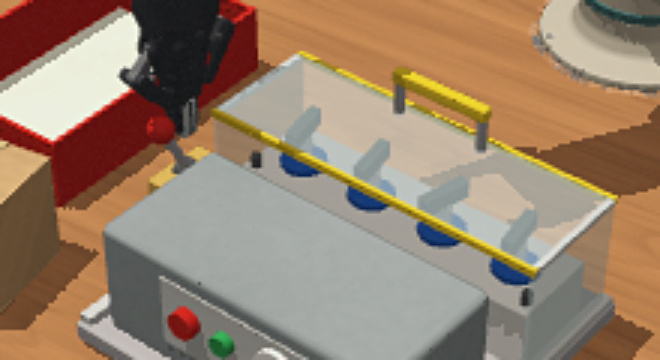

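The lever has gone over, with the knob at crop (160,130). I'll push on to the stop.

Emit:
send_rows --steps '[-1, 0, 0.3, 0, 0, -1, 0, 0.3, 0, 0, -1, 0, 0.3, 0, 0, -1, 0, 0, 0, 0]'

```text
clock: 4.25
position: [0.5522, -0.1911, 0.1201]
ee_rot: [-0.005, 0.734, 0.679, -0.004]
contact_force: [-14.2, -0.8, 8.2]
width: -0.0001
gripper_force: 6.8
```

```bash
cat >> h.py <<'E'
o=np.array([.496,.0145]);a=-.078;X=np.array([np.cos(a),np.sin(a)]);Y=np.array([-X[1],X[0]])
def loc(p): d=np.array(p)[:2]-o; return np.array([d@X,d@Y])
def wor(x,y): return o+x*X+y*Y
E
python3 - <<'E'
from h import *
for n,b,zz in(('top',(385,240,425,285),.137),('scene',(235,205,275,240),.137)):
    im,K,C=look(n); hsv=cv2.cvtColor(im,cv2.COLOR_RGB2HSV)
    m=((hsv[...,0]<8)|(hsv[...,0]>172))&(hsv[...,1]>180)&(hsv[...,2]>(150))
    s=m[b[1]:b[3],b[0]:b[2]].astype(np.uint8); N,_,st,ce=cv2.connectedComponentsWithStats(s)
    for i in range(1,N):
        u,v=ce[i]+b[:2]; print(n,st[i],u,v,loc(pt(K,C,u,v,.137)).round(3))
E
```

```text
scene [15  0  1  1  1] 250.0 205.0 [ 0.038 -0.271]
scene [ 0  6  8  6 11] 238.36363636363637 213.27272727272728 [ 0.087 -0.268]
scene [14 16  1  4  4] 249.0 222.5 [ 0.1   -0.216]
```

The lever is on its stop, at 14 N. I back off, rise and go above the handle.

Emit:
send_rows --steps '[-1, 0, -1.5, 0, 0, -1, 0, 0, -4.5, 0, 0.3, 0, 0, -4.5, 0, 0.3, 0, 0, -4.5, 0, 0.3, 4, -2.2, 0, 0, 0.3, 4, -2.2, 0, 0, 0.3, 4, -2.2, 0, 0, 0.3, 4, -2.2, 0, 0, 0.3, 4, -1.5, 0, 0, 0.3, 0, 0, 0, 0, 0.3, 0, 0, 0, 0]'

```text
clock: 5.45
position: [0.4563, 0.0175, 0.2558]
ee_rot: [0.001, 0.733, 0.68, 0.0]
contact_force: [0.5, -0.4, -0.3]
width: 0.0553
gripper_force: 0.0
```

Run:
```python
from h import *
im,K,C=look('wrist'); save('w3',im); print(tcp().round(3),loc(tcp()[:3,3]))
hsv=cv2.cvtColor(im,cv2.COLOR_RGB2HSV)
yel=((hsv[...,0]>22)&(hsv[...,0]<32)&(hsv[...,1]>150)&(hsv[...,2]>90)).astype(np.uint8)
N,_,st,ce=cv2.connectedComponentsWithStats(yel)
for i in range(1,N):
    if st[i][4]>100: print(st[i],ce[i],loc(pt(K,C,*ce[i],.189)).round(3))
im,K,C=look('top'); hsv=cv2.cvtColor(im,cv2.COLOR_RGB2HSV)
p=proj(K,C,np.r_[wor(.098,-.2),.137]); print('knob expected',p)
m=((hsv[...,0]<8)|(hsv[...,0]>172))&(hsv[...,1]>180)&(hsv[...,2]>110)
ys,xs=np.nonzero(m[235:285,385:420]); print(len(xs),xs.mean()+385,ys.mean()+235)
```

```text
[[ 0.077  0.997  0.002  0.457]
 [ 0.997 -0.077 -0.001  0.017]
 [-0.001  0.002 -1.     0.256]
 [ 0.     0.     0.     1.   ]] [-0.03935174 -0.00086691]
[280   0   9 118 664] [284.90512048  53.2936747 ] [-0.056  0.118]
[ 430    0   55  351 2546] [458.04988217 168.21209741] [0.045 0.057]
[ 286  196    9  224 1000] [289.742 306.542] [-0.057 -0.036]
[ 300  232   15   96 1261] [307.         279.51704996] [-0.045 -0.016]
knob expected [397.76715377 236.6241359 ]
57 398.6666666666667 237.49122807017545
```

View pics/w3.png

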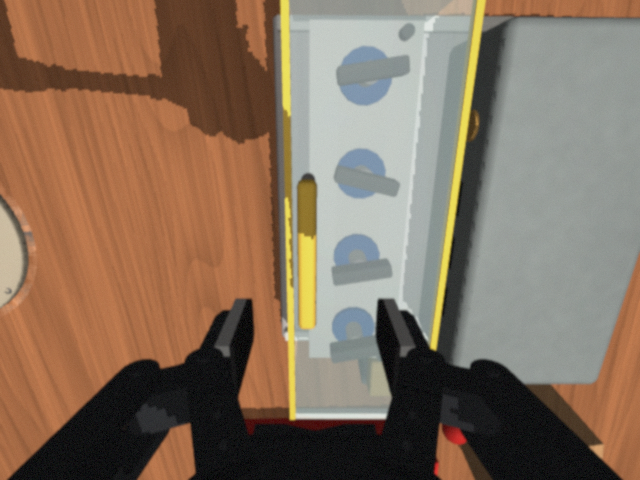

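The handle is at local x -45 mm and the knob measures off. I grip the handle.

Emit:
send_rows --steps '[0.3, 0, -0.6, 0, 0, 0.3, 0, 0, 4.2, 0, 0.3, 0, 0, 4.2, 0, -1, 0, 0, 0, 0, -1, 0, 0, 0, 0, -1, 0, 0, 0, 0, -1, 0, 0, 0, 0]'

```text
clock: 6.25
position: [0.4518, 0.0167, 0.1733]
ee_rot: [0.002, 0.734, 0.679, 0.001]
contact_force: [0.5, -1.1, 3.1]
width: 0.0113
gripper_force: 41.3
```

Emit:
send_rows --steps '[-1, 0, 1, 0, 0, -1, 0, 1.6, 0, 0, -1, 0, 1.6, 0, 0, -1, 0, 1.6, 0, 0, -1, 0, 1.6, 0, 0, -1, 0, 1.6, 0, 0, -1, 0, 1.6, 0, 0, -1, 0, 1.6, 0, 0, -1, 0, 1.6, 0, 0, -1, 0, 1.2, 0, 0, -1, 0, 1, 0, 0, -1, 0, 0, 0, 0]'

```text
clock: 7.45
position: [0.6109, 0.0037, 0.1734]
ee_rot: [0.001, 0.734, 0.679, -0.0]
contact_force: [-2.0, -3.6, 5.4]
width: 0.0111
gripper_force: 42.3
```

Emit:
send_rows --steps '[0.3, 0, 0, 0, 0, 0.3, 0, 0, 0, 0, 0.3, 0, 0, -4.3, 0, 0.3, 0, 0, -4.3, 0, 0.3, 0, 0, -4.3, 0, 0.3, -3, -3.5, 0, 0, 0.3, -3, -3.5, 0, 0, 0.3, -3, -3.5, 0, 0, 0.3, 0, -2.5, 0, 0, 0.3, 0, 0, 0, 0, 0.3, 0, 0, 0, 0]'

```text
clock: 8.55
position: [0.4732, -0.0746, 0.3009]
ee_rot: [0.001, 0.734, 0.679, 0.001]
contact_force: [0.8, -0.1, 0.6]
width: 0.0553
gripper_force: 0.0
```

Run:
```python
from h import *
im,K,C=look('wrist'); save('w4',im); print(tcp().round(3),loc(tcp()[:3,3]))
hsv=cv2.cvtColor(im,cv2.COLOR_RGB2HSV)
for y in(.117,.039,-.039,-.117):
    u,v=proj(K,C,np.r_[wor(0,y),.133]); print(y,u,v, im[int(v),int(u)],hsv[int(v),int(u)])
im,K,C=look('top'); save('t4',cv2.resize(im[160:320,220:440],None,fx=3,fy=3))
```

```text
[[ 0.078  0.997  0.002  0.474]
 [ 0.997 -0.078 -0.    -0.075]
 [ 0.     0.002 -1.     0.301]
 [ 0.     0.     0.     1.   ]] [-0.01519526 -0.09048385]
0.117 336.157849887997 -60.89982812118595 [235 238 226] [ 38  13 238]
0.039 334.267595376236 58.81837846502702 [86 85 83] [20  9 86]
-0.039 332.693445541872 158.51627305830743 [46 45 43] [20 17 46]
-0.117 331.3622261675877 242.82830356559137 [83 82 80] [20  9 83]
```

View pics/w4.png

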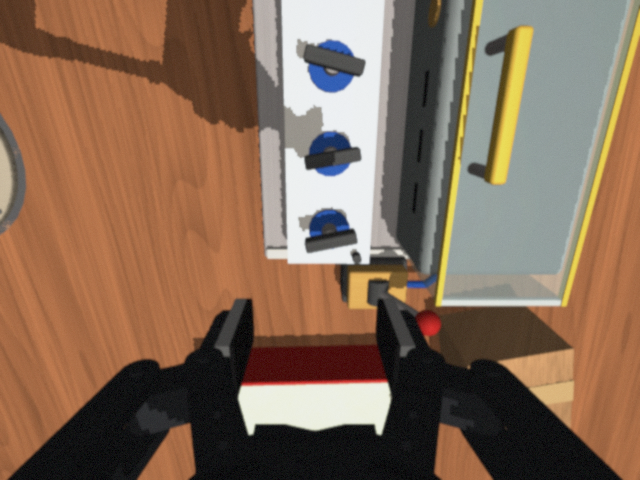

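The guard is back and the lever is off. Three bars show at (335,60), (333,158) and (331,241). I'll measure the bars' centres and angles.

```bash
cat >> h.py <<'E'
def bars(im,K,C,ylim=(-.3,.3)):
    hsv=cv2.cvtColor(im,cv2.COLOR_RGB2HSV)
    m=((hsv[...,1]<50)&(hsv[...,2]<105)).astype(np.uint8); out=[]
    for y in(.117,.039,-.039,-.117):
        u,v=proj(K,C,np.r_[wor(0,y),.133])
        if not(20<v<460 and 20<u<620): continue
        k=np.zeros_like(m); cv2.fillPoly(k,[np.array([proj(K,C,np.r_[wor(dx,y+dy),.133]) for dx,dy in((-.035,-.03),(-.035,.03),(.035,.03),(.035,-.03))]).astype(np.int32)],1)
        cs=cv2.findContours(cv2.morphologyEx(m*k,cv2.MORPH_OPEN,np.ones((3,3))),0,2)[0]
        if not cs: continue
        c=max(cs,key=cv2.contourArea)
        w=np.array([pt(K,C,*p[0],.133)[:2] for p in c]); r=cv2.minAreaRect((w*1000).astype(np.float32))
        b=cv2.boxPoints(r); e=max([b[1]-b[0],b[2]-b[1]],key=np.linalg.norm)
        an=np.degrees(np.arctan2(e[1],e[0])); an=(an+90)%180-90
        print(y,'center',np.round(np.array(r[0])/1000,4),'loc',loc(np.array(r[0])/1000).round(4),'size',np.round(r[1]),'yaw',round(an,1))
E
python3 - <<'E'
from h import *
im,K,C=look('wrist'); bars(im,K,C)
E
```

```text
0.039 center [0.4982 0.052 ] loc [-0.0007  0.0375] size [13. 49.] yaw -19.0
-0.039 center [ 0.4923 -0.0218] loc [-0.0009 -0.0365] size [48. 15.] yaw 5.1
-0.117 center [ 0.4854 -0.0948] loc [-0.002  -0.1098] size [47. 23.] yaw 7.2
```

Emit:
send_rows --steps '[0.3, -2.5, 1.4, 0, 0, 0.3, 0, 0, 0, 7.85, 0.3, 0, 0, 0, 7.85, 0.3, 0, 0, 0, 7.85, 0.3, 0, 0, 0, 7.85, 0.3, 0, 0, 0, 7.85, 0.3, 0, 0, 0, 7.85, 0.3, 0, 0, 0, 7.85, 0.3, 0, 0, 2, 7.85, 0.3, 0, 0, 4, 7.85, 0.3, 0, 0, 4, 7.85, 0.3, 0, 0, 2, 0]'

```text
clock: 9.9
position: [0.484, -0.0997, 0.1767]
ee_rot: [-0.001, 0.998, 0.061, -0.002]
contact_force: [0.1, 0.5, -0.0]
width: 0.0554
gripper_force: 0.0
```

Run:
```python
from h import *
im,K,C=look('wrist'); save('w5',im); T=tcp(); print(T.round(3),get_state()['qpos'].round(2), delta(np.r_[wor(-.001,-.116),.105])); bars(im,K,C)
print(proj(K,C,T[:3,3]), proj(K,C,np.r_[T[:2,3],.133]))
```

```text
[[ 0.992  0.123 -0.009  0.483]
 [ 0.123 -0.992  0.003 -0.099]
 [-0.009 -0.005 -1.     0.175]
 [ 0.     0.     0.     1.   ]] [-0.34  0.2   1.76  0.    1.19  1.1 ] [0.37 0.25 6.95]
0.039 center [0.4991 0.0421] loc [0.001  0.0277] size [31. 55.] yaw -18.4
-0.039 center [ 0.4954 -0.0309] loc [ 0.0029 -0.0453] size [52. 23.] yaw 4.0
-0.117 center [ 0.4887 -0.1016] loc [ 0.0018 -0.1163] size [51. 13.] yaw 7.8
[314.39412911 309.30607697] [314.65399435 272.22810454]
```

View pics/w5.png

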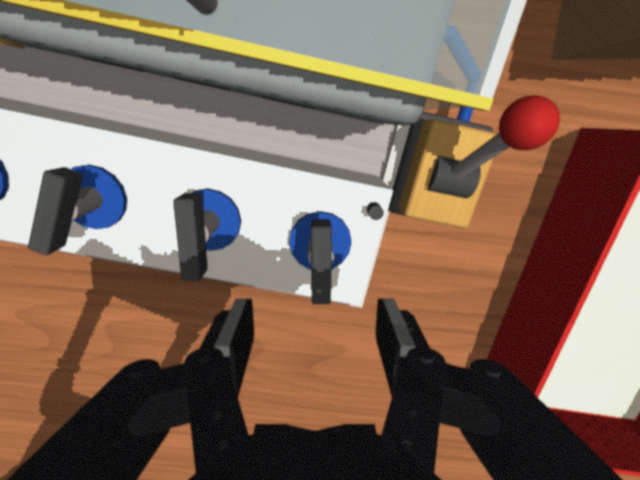

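The nearest bar is at (320,262), between the fingers. I correct by (0.5, 0.3) cm, descend and grip.

Emit:
send_rows --steps '[0.3, 0.5, 0.3, 0, 0.7, 0.3, 0, 0, 3.5, 0, 0.3, 0, 0, 3.5, 0, 0.3, 0, 0, 0, 0, -1, 0, 0, 0, 0, -1, 0, 0, 0, 0, -1, 0, 0, 0, 0, -1, 0, 0, 0, 0, -1, 0, 0, 0, 0]' --newtons 100

```text
clock: 10.85
position: [0.4922, -0.1026, 0.1128]
ee_rot: [0.0, 0.998, 0.055, 0.003]
contact_force: [0.3, 3.5, 6.1]
width: 0.01
gripper_force: 98.0
```

Emit:
send_rows --steps '[-1, 0, 0, -0.05, 8, -1, 0, 0, -0.05, 8, -1, 0, 0, -0.05, 8, -1, 0, 0, -0.05, 8, -1, 0, 0, -0.05, -8, -1, 0, 0, -0.05, -8, -1, 0, 0, -0.05, -8, -1, 0, 0, -0.05, -8, -1, 0, 0, -0.05, -8, -1, 0, 0, -0.05, -8, -1, 0, 0, -0.05, -8, -1, 0, 0, -0.05, -8]'

```text
clock: 12.05
position: [0.4904, -0.1013, 0.1166]
ee_rot: [-0.002, 0.944, 0.33, 0.001]
contact_force: [0.7, 4.1, -5.6]
width: 0.0097
gripper_force: 98.5
```

Run:
```python
from h import *
im,K,C=look('scene'); save('s5',cv2.resize(im[180:320,200:420],None,fx=3.5,fy=3.5)); s=get_state(); print(s['moment'],s['qpos'].round(2))
```

```text
[ 1.19034744 -0.25009322  0.09105427] [-0.35  0.26  1.84  0.    1.04  0.55]
```

View pics/s5.png

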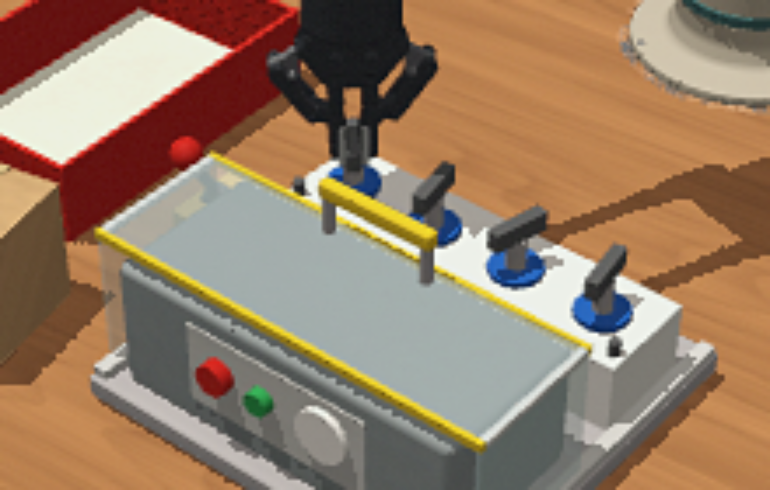

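Emit:
send_rows --steps '[-1, 0, 0, -0.07, 8, -1, 0, 0, -0.07, 8, -1, 0, 0, -0.07, 8, -1, 0, 0, -0.07, 8, -1, 0, 0, -0.07, 8, -1, 0, 0, -0.07, 8, -1, 0, 0, -0.07, 8, -1, 0, 0, -0.07, 8]'

```text
clock: 12.9
position: [0.4908, -0.1044, 0.1221]
ee_rot: [0.002, 0.974, -0.225, 0.001]
contact_force: [1.2, -1.1, -7.7]
width: 0.0096
gripper_force: 100.5
```

Emit:
send_rows --steps '[-1, 0, 0, -0.07, -8, -1, 0, 0, -0.07, -8, -1, 0, 0, -0.07, -8, -1, 0, 0, -0.07, -8, -1, 0, 0, -0.07, -8, -1, 0, 0, -0.07, -8, -1, 0, 0, -0.07, -8, -1, 0, 0, -0.07, -8]'

```text
clock: 13.7
position: [0.4902, -0.1014, 0.1274]
ee_rot: [-0.002, 0.944, 0.329, 0.001]
contact_force: [1.8, 3.5, -7.5]
width: 0.0095
gripper_force: 98.9
```

Run:
```python
from h import *
im,K,C=look('scene'); save('s6',cv2.resize(im[180:320,200:420],None,fx=3.5,fy=3.5)); s=get_state(); print(s['moment'],s['qpos'].round(2))
```

```text
[ 1.10552755 -0.37143044  0.16952205] [-0.35  0.25  1.82  0.    1.07  0.55]
```

View pics/s6.png

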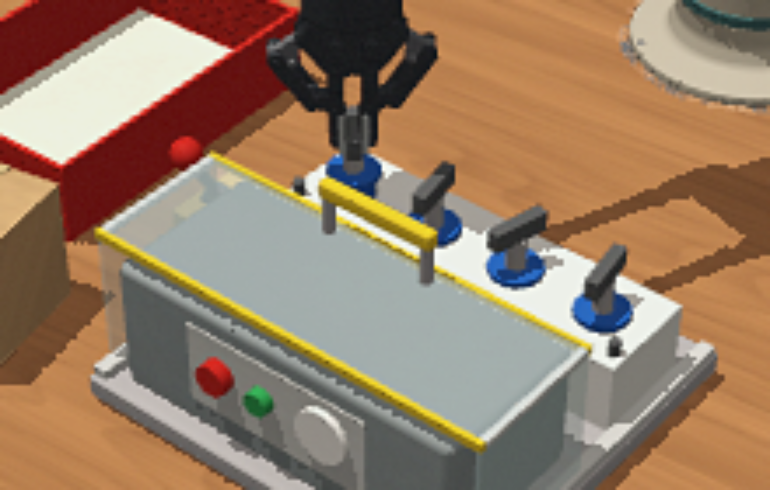

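The piston is rising out with its cylinder visible below the collar, and the other collars have not moved. I continue.

Emit:
send_rows --steps '[-1, 0, 0, -0.08, 8, -1, 0, 0, -0.08, 8, -1, 0, 0, -0.08, 8, -1, 0, 0, -0.08, 8, -1, 0, 0, -0.08, 8, -1, 0, 0, -0.08, 8, -1, 0, 0, -0.08, 8, -1, 0, 0, -0.08, 8]'

```text
clock: 14.55
position: [0.4908, -0.1046, 0.134]
ee_rot: [0.002, 0.974, -0.226, 0.001]
contact_force: [0.8, -2.1, -7.4]
width: 0.0098
gripper_force: 100.4
```

Emit:
send_rows --steps '[-1, 0, 0, -0.09, -8, -1, 0, 0, -0.09, -8, -1, 0, 0, -0.09, -8, -1, 0, 0, -0.09, -8, -1, 0, 0, -0.09, -8, -1, 0, 0, -0.09, -8, -1, 0, 0, -0.09, -8, -1, 0, 0, -0.09, -8, -1, 0, 0, -0.09, 8, -1, 0, 0, -0.09, 8, -1, 0, 0, -0.09, 8, -1, 0, 0, -0.09, 8]'

```text
clock: 15.75
position: [0.4912, -0.1037, 0.1459]
ee_rot: [0.001, 0.999, 0.05, 0.001]
contact_force: [0.6, 0.5, -0.9]
width: 0.01
gripper_force: 99.4
```

```bash
cat >> h.py <<'E'
def crate():
    im,K,C=look('top'); hsv=cv2.cvtColor(im,cv2.COLOR_RGB2HSV)
    m=((hsv[...,0]<8)|(hsv[...,0]>172))&(hsv[...,1]>180)&(hsv[...,2]>90)
    m[:,:405]=0;m[:,560:]=0;m[:228]=0;m[385:]=0
    m=cv2.morphologyEx(m.astype(np.uint8),cv2.MORPH_OPEN,np.ones((2,2)))
    c=max(cv2.findContours(m,0,2)[0],key=cv2.contourArea)
    r=cv2.minAreaRect(c); b=np.array([pt(K,C,*p,.075)[:2] for p in cv2.boxPoints(r)])
    es=[b[1]-b[0],b[2]-b[1]]; e=max(es,key=np.linalg.norm); e=e*np.sign(e[0])
    print('crate',b.mean(0).round(3),'yaw',np.arctan2(e[1],e[0]).round(3),[np.linalg.norm(q).round(3) for q in es])
E
python3 - <<'E'
from h import *
crate(); print(tcp().round(3)); print(get_state()['qpos'].round(2))
E
```

```text
crate [ 0.43  -0.412] yaw -0.052 [np.float64(0.303), np.float64(0.205)]
[[ 0.995  0.098  0.003  0.491]
 [ 0.098 -0.995 -0.002 -0.104]
 [ 0.002  0.002 -1.     0.146]
 [ 0.     0.     0.     1.   ]]
[-0.35  0.23  1.79 -0.    1.11  1.13]
```

Emit:
send_rows --steps '[-1, 0, 0, -2, 0, -1, 0, 0, -4, 0, -1, 0, 0, -4, 0, -1, 0, 4.47, 0, 0, -1, 0, 4.47, 0, 0, -1, 0, 4.47, 0, 0, -1, 0, 4.47, 0, 0, -1, 0, 4.47, 0, 0, -1, 0, 4.47, 0, 0, -1, 0, 4.47, 0, 0, -1, 0, 4.47, 0, 0, -1, 0, 0, 0, 0]'

```text
clock: 17.0
position: [0.529, -0.4658, 0.2437]
ee_rot: [0.003, 0.999, 0.052, -0.001]
contact_force: [-0.7, 0.1, -0.9]
width: 0.0097
gripper_force: 99.4
```

Emit:
send_rows --steps '[-1, 0, 0, 4, 0, -1, 0, 0, 4, 0, -1, 0, 0, 4, 0, -1, 0, 0, 2, 0, -1, 0, 0, 0.8, 0, -1, 0, 0, 0.5, 0, -1, 0, 0, 0, 0]'

```text
clock: 17.7
position: [0.5302, -0.4589, 0.0927]
ee_rot: [0.001, 0.998, 0.055, 0.0]
contact_force: [-0.1, 0.3, -1.7]
width: 0.0098
gripper_force: 99.4
```

Emit:
send_rows --steps '[-1, 0, 0, 0.4, 0, -1, 0, 0, 0.3, 0, -1, 0, 0, 0, 0]'

```text
clock: 18.0
position: [0.5298, -0.4585, 0.085]
ee_rot: [0.0, 0.998, 0.055, 0.0]
contact_force: [0.0, 0.1, -1.6]
width: 0.0098
gripper_force: 99.4
```

Emit:
send_rows --steps '[-1, 0, 0, 0.2, 0, -0.2, 0, 0, 0, 0, -0.2, 0, 0, 0, 0, -0.2, 0, 0, 0, 0, -0.2, 0, 0, -1, 0, -0.2, 0, 0, -4, 0, -0.2, 0, 0, -4, 0, -0.2, 0, 0, -4, 0, -0.2, 0, 0, -3, 0]'

```text
clock: 18.9
position: [0.5303, -0.459, 0.247]
ee_rot: [0.002, 0.998, 0.055, 0.001]
contact_force: [1.0, -0.7, 0.7]
width: 0.0343
gripper_force: 0.0
```

Emit:
send_rows --steps '[0.2, 0.16, -4.82, 0, 0.2, 0.2, 0.16, -4.82, 0, 0.2, 0.2, 0.16, -4.82, 0, 0.2, 0.2, 0.16, -4.82, 0, 0.2, 0.2, 0.16, -4.82, 0, 0.2, 0.2, 0.16, -4.82, 0, 0.2, 0.2, 0.16, -4.82, 0, 0.2, 0.2, 0.16, -4.82, 0, 0.2, 0.2, 0.16, -4.82, 0, 0.2, 0.2, 0, 0, 4, 0, 0.2, 0, 0, 3, 0, 0.2, 0, 0, 0, 0]'

```text
clock: 20.1
position: [0.4994, -0.0242, 0.1702]
ee_rot: [-0.001, 0.999, 0.04, -0.003]
contact_force: [-0.4, 0.2, -0.3]
width: 0.0513
gripper_force: 0.0
```

```bash
sed -i 's/o=np.array(\[.496,.0145\])/o=np.array([.4995,.0135])/' h.py
python3 - <<'E'
from h import *
im,K,C=look('wrist'); T=tcp(); save('w7',im);print(T.round(3)); bars(im,K,C)
im,K,C=look('top'); save('t7',cv2.resize(im[200:400,220:560],None,fx=2,fy=2))
E
```

```text
[[ 0.997  0.08  -0.003  0.501]
 [ 0.08  -0.997  0.    -0.025]
 [-0.003 -0.001 -1.     0.172]
 [ 0.     0.     0.     1.   ]]
0.117 center [0.5086 0.117 ] loc [0.001  0.1039] size [51. 38.] yaw 4.1
0.039 center [0.501  0.0486] loc [-0.0013  0.0351] size [18. 54.] yaw -19.9
-0.039 center [ 0.4956 -0.0244] loc [-0.0009 -0.0381] size [52. 14.] yaw 4.7
-0.117 center [ 0.509  -0.0867] loc [ 0.0173 -0.0992] size [27. 22.] yaw 37.0
```

View pics/t7.png

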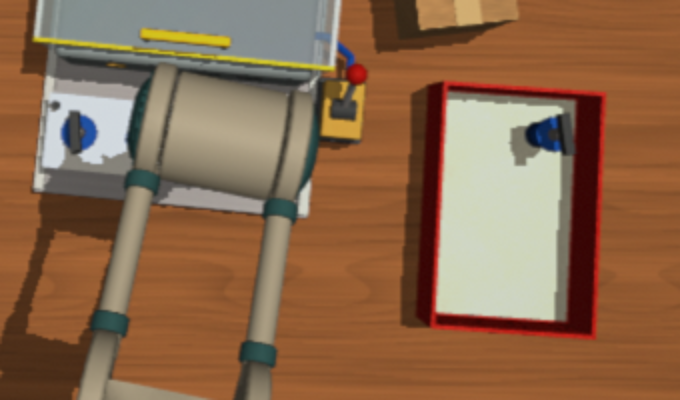

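The first piston stands at crop (553,133) in the crate. Next is piston two.

Emit:
send_rows --steps '[0.2, -0.4, 0, 0, 0, 0.2, 0, 0, 3.2, 0, 0.2, 0, 0, 3.1, 0, 0.2, 0, 0, 0, 0, -1, 0, 0, 0, 0, -1, 0, 0, 0, 0, -1, 0, 0, 0, 0, -1, 0, 0, 0, 0, -1, 0, 0, 0, 0]'

```text
clock: 21.1
position: [0.5, -0.025, 0.1121]
ee_rot: [-0.0, 0.999, 0.039, 0.002]
contact_force: [-0.6, 2.3, 5.2]
width: 0.0099
gripper_force: 98.1
```

Emit:
send_rows --steps '[-1, 0, 0, -0.05, 8, -1, 0, 0, -0.05, 8, -1, 0, 0, -0.05, 8, -1, 0, 0, -0.05, 8, -1, 0, 0, -0.06, -8, -1, 0, 0, -0.06, -8, -1, 0, 0, -0.06, -8, -1, 0, 0, -0.06, -8, -1, 0, 0, -0.06, -8, -1, 0, 0, -0.06, -8, -1, 0, 0, -0.06, -8, -1, 0, 0, -0.06, -8]'

```text
clock: 22.3
position: [0.4981, -0.0233, 0.1167]
ee_rot: [-0.002, 0.949, 0.314, 0.001]
contact_force: [0.6, 5.9, -5.9]
width: 0.0099
gripper_force: 98.6
```

Emit:
send_rows --steps '[-1, 0, 0, -0.07, 8, -1, 0, 0, -0.07, 8, -1, 0, 0, -0.07, 8, -1, 0, 0, -0.07, 8, -1, 0, 0, -0.07, 8, -1, 0, 0, -0.07, 8, -1, 0, 0, -0.07, 8, -1, 0, 0, -0.07, 8]'

```text
clock: 23.1
position: [0.4984, -0.0271, 0.1223]
ee_rot: [0.002, 0.971, -0.239, 0.001]
contact_force: [1.7, -3.8, -8.5]
width: 0.0099
gripper_force: 100.3
```

Run:
```python
from h import *
im,K,C=look('scene'); save('s8',cv2.resize(im[180:320,200:420],None,fx=3.5,fy=3.5))
a=cv2.imread('pics/s5.png')[:,:,::-1];b=cv2.resize(im[180:320,200:420],None,fx=3.5,fy=3.5)
# block motion check: diff around the two untouched left pistons' region / block end
d=cv2.absdiff(a,b).max(2); print(d[230:440,500:720].mean(), (d[230:440,570:720]>40).sum())
```

```text
10.420909090909092 4488
```

Emit:
send_rows --steps '[-1, 0, 0, -0.07, -8, -1, 0, 0, -0.07, -8, -1, 0, 0, -0.07, -8, -1, 0, 0, -0.07, -8, -1, 0, 0, -0.07, -8, -1, 0, 0, -0.07, -8, -1, 0, 0, -0.07, -8, -1, 0, 0, -0.07, -8]'

```text
clock: 23.95
position: [0.498, -0.0233, 0.1276]
ee_rot: [-0.003, 0.949, 0.316, 0.001]
contact_force: [0.8, 5.4, -7.9]
width: 0.0102
gripper_force: 98.6
```

Emit:
send_rows --steps '[-1, 0, 0, -0.08, 8, -1, 0, 0, -0.08, 8, -1, 0, 0, -0.08, 8, -1, 0, 0, -0.08, 8, -1, 0, 0, -0.08, 8, -1, 0, 0, -0.08, 8, -1, 0, 0, -0.08, 8, -1, 0, 0, -0.08, 8]'

```text
clock: 24.75
position: [0.4985, -0.0269, 0.1342]
ee_rot: [0.001, 0.971, -0.238, 0.001]
contact_force: [0.1, -3.6, -8.4]
width: 0.0099
gripper_force: 99.8
```

Emit:
send_rows --steps '[-1, 0, 0, -0.09, -8, -1, 0, 0, -0.09, -8, -1, 0, 0, -0.09, -8, -1, 0, 0, -0.09, -8, -1, 0, 0, -0.09, -8, -1, 0, 0, -0.09, -8, -1, 0, 0, -0.09, -8, -1, 0, 0, -0.09, -8, -1, 0, 0, -0.09, 8, -1, 0, 0, -0.09, 8, -1, 0, 0, -0.09, 8, -1, 0, 0, -0.09, 8]'

```text
clock: 25.95
position: [0.4987, -0.0254, 0.1459]
ee_rot: [-0.0, 0.999, 0.038, 0.001]
contact_force: [-0.0, 0.3, -2.1]
width: 0.0098
gripper_force: 99.1
```

Run:
```python
from h import *
crate(); print(tcp().round(3)); print(get_state()['qpos'].round(2))
```

```text
crate [ 0.42  -0.406] yaw -0.054 [np.float64(0.303), np.float64(0.205)]
[[ 0.997  0.072  0.002  0.499]
 [ 0.072 -0.997  0.    -0.025]
 [ 0.002 -0.    -1.     0.146]
 [ 0.     0.     0.     1.   ]]
[-0.19  0.23  1.8   0.    1.11  1.31]
```

Emit:
send_rows --steps '[-1, 0, 0, -2, 0, -1, 0, 0, -4, 0, -1, 0, 0, -4, 0, -1, -0.86, 4.23, 0, 0, -1, -0.86, 4.23, 0, 0, -1, -0.86, 4.23, 0, 0, -1, -0.86, 4.23, 0, 0, -1, -0.86, 4.23, 0, 0, -1, -0.86, 4.23, 0, 0, -1, -0.86, 4.23, 0, 0, -1, -0.86, 4.23, 0, 0, -1, 0, 0, 0, 0]'

```text
clock: 27.2
position: [0.4558, -0.3745, 0.2451]
ee_rot: [0.002, 0.999, 0.039, 0.0]
contact_force: [0.2, 1.2, -2.5]
width: 0.0097
gripper_force: 99.2
```

Run:
```python
from h import *
im,K,C=look('wrist'); save('w9',im); crate(); print(tcp().round(3)[:,3])
```

```text
crate [ 0.533 -0.411] yaw 1.506 [np.float64(0.075), np.float64(0.203)]
[ 0.456 -0.369  0.245  1.   ]
```

View pics/w9.png

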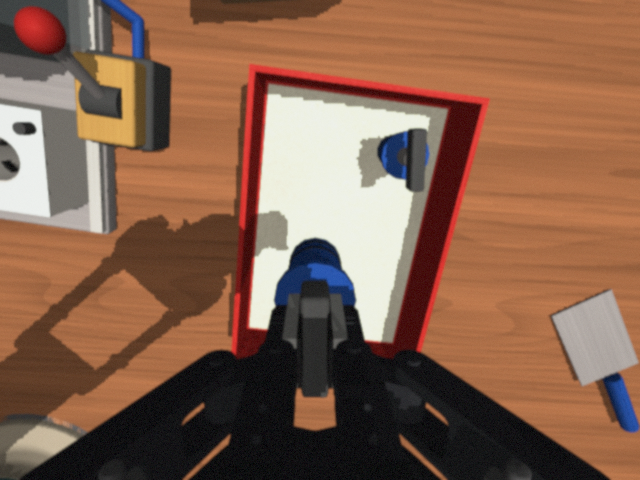

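Piston one stands at (405,155) and there is room for the second. I lower it.

Emit:
send_rows --steps '[-1, 0, 0, 4, 0, -1, 0, 0, 4, 0, -1, 0, 0, 4, 0, -1, 0, 0, 2.5, 0, -1, 0, 0, 1, 0, -1, 0, 0, 0.6, 0, -1, 0, 0, 0.2, 0, -1, 0, 0, 0, 0]'

```text
clock: 28.1
position: [0.4573, -0.3689, 0.0832]
ee_rot: [0.001, 0.999, 0.04, 0.001]
contact_force: [0.7, -0.9, -1.7]
width: 0.0102
gripper_force: 99.1
```

Emit:
send_rows --steps '[-0.2, 0, 0, 0, 0, -0.2, 0, 0, 0, 0, -0.2, 0, 0, 0, 0, -0.2, 0, 0, -1, 0, -0.2, 0, 0, -4, 0, -0.2, 0, 0, -4, 0, -0.2, 0, 0, -4, 0, -0.2, 0, 0, -3, 0, -0.2, 0, 0, 0, 0]'

```text
clock: 29.0
position: [0.4585, -0.3705, 0.2483]
ee_rot: [0.004, 0.999, 0.04, 0.004]
contact_force: [0.3, -0.2, -0.4]
width: 0.0345
gripper_force: 0.0
```

Emit:
send_rows --steps '[0.2, 0.87, -4.64, 0, 0, 0.2, 0.87, -4.64, 0, 0, 0.2, 0.87, -4.64, 0, 0, 0.2, 0.87, -4.64, 0, 0, 0.2, 0.87, -4.64, 0, 0, 0.2, 0.87, -4.64, 0, 0, 0.2, 0.87, -4.64, 0, 0, 0.2, 0.87, -4.64, 0, 0, 0.2, 0.87, -4.64, 0, 0, 0.2, 0, 0, 3, 8, 0.2, 0, 0, 3, 8, 0.2, 0, 0, 1.5, 8]'

```text
clock: 30.2
position: [0.4995, 0.0549, 0.1644]
ee_rot: [0.0, 0.985, -0.171, -0.002]
contact_force: [0.5, -0.8, -0.6]
width: 0.0511
gripper_force: 0.0
```

Run:
```python
from h import *
im,K,C=look('wrist'); T=tcp(); print(T.round(3)); bars(im,K,C); print(get_state()['qpos'].round(2))
```

```text
[[ 0.94  -0.341 -0.008  0.498]
 [-0.341 -0.94   0.     0.055]
 [-0.007  0.003 -1.     0.163]
 [ 0.     0.     0.     1.   ]]
0.117 center [0.5079 0.1208] loc [-0.      0.1076] size [53. 32.] yaw 1.7
0.039 center [0.5019 0.0525] loc [-0.0006  0.0391] size [13. 52.] yaw -18.9
-0.039 center [ 0.5134 -0.0165] loc [ 0.0162 -0.0288] size [27. 20.] yaw 26.8
-0.117 center [ 0.5066 -0.081 ] loc [ 0.0144 -0.0936] size [14. 27.] yaw -4.5
[-0.03  0.22  1.76 -0.    1.17  1.89]
```

Emit:
send_rows --steps '[0.2, 0.5, 0.1, 0, -0.6, 0.2, 0, 0, 3, 0, 0.2, 0, 0, 2.6, 0, 0.2, 0, 0, 0, 0, -1, 0, 0, 0, 0, -1, 0, 0, 0, 0, -1, 0, 0, 0, 0, -1, 0, 0, 0, 0, -1, 0, 0, 0, 0]'

```text
clock: 31.15
position: [0.5073, 0.0501, 0.113]
ee_rot: [0.001, 0.987, -0.163, 0.002]
contact_force: [-1.9, -3.0, 6.3]
width: 0.0097
gripper_force: 98.2
```

Emit:
send_rows --steps '[-1, 0, 0, -0.05, 8, -1, 0, 0, -0.05, 8, -1, 0, 0, -0.05, 8, -1, 0, 0, -0.05, 8, -1, 0, 0, -0.06, -8, -1, 0, 0, -0.06, -8, -1, 0, 0, -0.06, -8, -1, 0, 0, -0.06, -8, -1, 0, 0, -0.06, -8, -1, 0, 0, -0.06, -8, -1, 0, 0, -0.06, -8, -1, 0, 0, -0.06, -8]'

```text
clock: 32.35
position: [0.5064, 0.0531, 0.1176]
ee_rot: [-0.002, 0.993, 0.116, 0.001]
contact_force: [0.7, 3.3, -8.6]
width: 0.0095
gripper_force: 98.0
```

Emit:
send_rows --steps '[-1, 0, 0, -0.07, 8, -1, 0, 0, -0.07, 8, -1, 0, 0, -0.07, 8, -1, 0, 0, -0.07, 8, -1, 0, 0, -0.07, 8, -1, 0, 0, -0.07, 8, -1, 0, 0, -0.07, 8, -1, 0, 0, -0.07, 8]'

```text
clock: 33.15
position: [0.5048, 0.0488, 0.1228]
ee_rot: [0.003, 0.903, -0.43, 0.0]
contact_force: [-2.4, -7.9, -6.4]
width: 0.0097
gripper_force: 99.0
```

Emit:
send_rows --steps '[-1, 0, 0, -0.07, -8, -1, 0, 0, -0.07, -8, -1, 0, 0, -0.07, -8, -1, 0, 0, -0.07, -8, -1, 0, 0, -0.07, -8, -1, 0, 0, -0.07, -8, -1, 0, 0, -0.07, -8, -1, 0, 0, -0.07, -8]'

```text
clock: 33.95
position: [0.5063, 0.053, 0.1285]
ee_rot: [-0.002, 0.993, 0.116, 0.001]
contact_force: [1.6, 3.3, -8.3]
width: 0.0096
gripper_force: 98.6
```

Emit:
send_rows --steps '[-1, 0, 0, -0.08, 8, -1, 0, 0, -0.08, 8, -1, 0, 0, -0.08, 8, -1, 0, 0, -0.08, 8, -1, 0, 0, -0.08, 8, -1, 0, 0, -0.08, 8, -1, 0, 0, -0.08, 8, -1, 0, 0, -0.08, 8]'

```text
clock: 34.75
position: [0.5049, 0.049, 0.1347]
ee_rot: [0.003, 0.903, -0.43, 0.0]
contact_force: [-1.3, -7.3, -6.6]
width: 0.01
gripper_force: 99.1
```

Emit:
send_rows --steps '[-1, 0, 0, -0.09, -8, -1, 0, 0, -0.09, -8, -1, 0, 0, -0.09, -8, -1, 0, 0, -0.09, -8, -1, 0, 0, -0.09, -8, -1, 0, 0, -0.09, -8, -1, 0, 0, -0.09, -8, -1, 0, 0, -0.09, -8, -1, 0, 0, -0.09, 0, -1, 0, 0, -0.09, 0, -1, 0, 0, -0.09, 0, -1, 0, 0, 0, 0]'

```text
clock: 35.95
position: [0.5066, 0.0521, 0.1456]
ee_rot: [-0.001, 0.994, 0.114, 0.001]
contact_force: [1.4, 4.6, -2.1]
width: 0.0097
gripper_force: 99.5
```

Run:
```python
from h import *
crate(); print(tcp().round(3)); print(get_state()['qpos'].round(2))
```

```text
crate [ 0.42  -0.406] yaw -0.051 [np.float64(0.303), np.float64(0.204)]
[[ 0.974  0.226  0.002  0.507]
 [ 0.226 -0.974  0.001  0.052]
 [ 0.002 -0.001 -1.     0.146]
 [ 0.     0.     0.     1.   ]]
[-0.04  0.24  1.78  0.    1.12  1.31]
```

Emit:
send_rows --steps '[-1, 0, 0, -2, 0, -1, 0, 0, -4, 0, -1, 0, 0, -4, 0, -1, 0, 0, 0, 0]'

```text
clock: 36.4
position: [0.5085, 0.0502, 0.2505]
ee_rot: [0.002, 0.993, 0.114, 0.005]
contact_force: [0.3, 0.9, 0.1]
width: 0.0097
gripper_force: 99.5
```

Emit:
send_rows --steps '[-1, -2.1, 4.14, 0, 0, -1, -2.1, 4.14, 0, 0, -1, -2.1, 4.14, 0, 0, -1, -2.1, 4.14, 0, 0, -1, -2.1, 4.14, 0, 0, -1, -2.1, 4.14, 0, 0, -1, -2.1, 4.14, 0, 0, -1, -2.1, 4.14, 0, 0, -1, -2.1, 4.14, 0, 0, -1, -2.1, 4.14, 0, 0, -1, -2.1, 4.14, 0, 0, -1, 0, 0, 0, 0]'

```text
clock: 37.6
position: [0.381, -0.4504, 0.243]
ee_rot: [0.001, 0.994, 0.111, -0.003]
contact_force: [0.3, 1.9, -2.9]
width: 0.0097
gripper_force: 99.5
```

Run:
```python
from h import *
im,K,C=look('wrist'); save('w10',im); print(tcp().round(3),get_state()['width'])
```

```text
[[ 0.975  0.223 -0.004  0.382]
 [ 0.223 -0.975  0.002 -0.447]
 [-0.004 -0.003 -1.     0.243]
 [ 0.     0.     0.     1.   ]] 0.010099266874367931
```

View pics/w10.png

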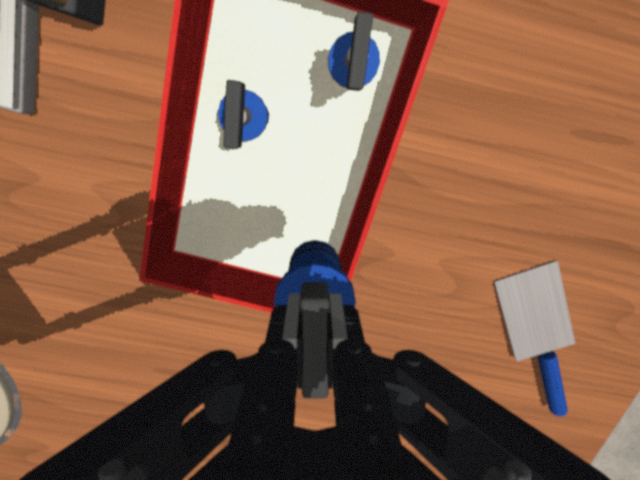

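The two placed pistons stand at (240,115) and (355,55), clear of this spot. I lower it.

Emit:
send_rows --steps '[-1, 0, 0, 4, 0, -1, 0, 0, 4, 0, -1, 0, 0, 4, 0, -1, 0, 0, 2.3, 0, -1, 0, 0, 1, 0, -1, 0, 0, 0.5, 0, -1, 0, 0, 0.2, 0, -1, 0, 0, 0, 0]'

```text
clock: 38.45
position: [0.3849, -0.445, 0.0863]
ee_rot: [0.001, 0.993, 0.114, 0.0]
contact_force: [-0.7, -0.1, -1.7]
width: 0.0102
gripper_force: 99.4
```

Emit:
send_rows --steps '[-0.2, 0, 0, 0, 0, -0.2, 0, 0, 0, 0, -0.2, 0, 0, 0, 0, -0.2, 0, 0, -1, 0, -0.2, 0, 0, -4, 0, -0.2, 0, 0, -4, 0, -0.2, 0, 0, -4, 0, -0.2, 0, 0, -3, 0, -0.2, 0, 0, 0, 0]'

```text
clock: 39.35
position: [0.386, -0.4469, 0.2516]
ee_rot: [0.005, 0.993, 0.114, 0.003]
contact_force: [0.3, -0.1, -0.7]
width: 0.0342
gripper_force: 0.0
```

Emit:
send_rows --steps '[0.2, 2.08, -4.45, 0, 0, 0.2, 2.08, -4.45, 0, 0, 0.2, 2.08, -4.45, 0, 0, 0.2, 2.08, -4.45, 0, 0, 0.2, 2.08, -4.45, 0, 0, 0.2, 2.08, -4.45, 0, 0, 0.2, 2.08, -4.45, 0, 0, 0.2, 2.08, -4.45, 0, 0, 0.2, 2.08, -4.45, 0, 0, 0.2, 2.08, -4.45, 0, 0, 0.2, 2.08, -4.45, 0, 0, 0.2, 2.08, -4.45, 0, 0]'

```text
clock: 40.55
position: [0.5058, 0.1342, 0.2451]
ee_rot: [0.0, 0.993, 0.114, -0.0]
contact_force: [1.3, -0.6, 0.2]
width: 0.0511
gripper_force: 0.0
```

Emit:
send_rows --steps '[0.2, 0, 0, 3, 5.5, 0.2, 0, 0, 3, 5.5, 0.2, 0, 0, 1.7, 0, 0.2, 0, 0, 0, 0]'

```text
clock: 40.95
position: [0.5036, 0.1321, 0.1654]
ee_rot: [0.0, 1.0, 0.019, -0.003]
contact_force: [0.2, -0.6, -0.3]
width: 0.0511
gripper_force: 0.0
```

Run:
```python
from h import *
im,K,C=look('wrist'); T=tcp(); print(T.round(3)); bars(im,K,C); print(get_state()['qpos'].round(2)); crate()
```

```text
[[ 0.999  0.038 -0.003  0.505]
 [ 0.038 -0.999 -0.     0.132]
 [-0.003  0.    -1.     0.167]
 [ 0.     0.     0.     1.   ]]
0.117 center [0.508  0.1312] loc [-0.0007  0.118 ] size [51. 14.] yaw 2.1
0.039 center [0.5204 0.0689] loc [0.0165 0.0569] size [27. 22.] yaw 40.3
-0.039 center [ 0.5059 -0.0425] loc [ 0.0108 -0.0553] size [25. 11.] yaw 19.3
[ 0.12  0.24  1.72 -0.    1.18  1.66]
crate [ 0.42  -0.406] yaw -0.052 [np.float64(0.303), np.float64(0.205)]
```

Emit:
send_rows --steps '[0.2, 0.4, 0.1, 0, 0, 0.2, 0, 0, 3, 0, 0.2, 0, 0, 2.9, 0, 0.2, 0, 0, 0, 0, -1, 0, 0, 0, 0, -1, 0, 0, 0, 0, -1, 0, 0, 0, 0, -1, 0, 0, 0, 0, -1, 0, 0, 0, 0]'

```text
clock: 41.95
position: [0.5119, 0.1306, 0.1115]
ee_rot: [0.001, 1.0, 0.019, 0.002]
contact_force: [0.6, -2.9, 6.1]
width: 0.0101
gripper_force: 97.9
```

Emit:
send_rows --steps '[-1, 0, 0, -0.05, 8, -1, 0, 0, -0.05, 8, -1, 0, 0, -0.05, 8, -1, 0, 0, -0.05, 8, -1, 0, 0, -0.06, -8, -1, 0, 0, -0.06, -8, -1, 0, 0, -0.06, -8, -1, 0, 0, -0.06, -8, -1, 0, 0, -0.06, -8, -1, 0, 0, -0.06, -8, -1, 0, 0, -0.06, -8, -1, 0, 0, -0.06, -8]'

```text
clock: 43.15
position: [0.51, 0.1325, 0.1157]
ee_rot: [-0.001, 0.956, 0.295, 0.0]
contact_force: [0.3, 1.8, -7.4]
width: 0.0098
gripper_force: 98.0
```

Emit:
send_rows --steps '[-1, 0, 0, -0.07, 8, -1, 0, 0, -0.07, 8, -1, 0, 0, -0.07, 8, -1, 0, 0, -0.07, 8, -1, 0, 0, -0.07, 8, -1, 0, 0, -0.07, 8, -1, 0, 0, -0.07, 8, -1, 0, 0, -0.07, 8]'

```text
clock: 43.95
position: [0.51, 0.1291, 0.1211]
ee_rot: [0.003, 0.966, -0.259, 0.0]
contact_force: [0.7, -6.0, -6.3]
width: 0.0101
gripper_force: 101.7
```

Emit:
send_rows --steps '[-1, 0, 0, -0.07, -8, -1, 0, 0, -0.07, -8, -1, 0, 0, -0.07, -8, -1, 0, 0, -0.07, -8, -1, 0, 0, -0.07, -8, -1, 0, 0, -0.07, -8, -1, 0, 0, -0.07, -8, -1, 0, 0, -0.07, -8]'

```text
clock: 44.75
position: [0.5099, 0.1325, 0.1267]
ee_rot: [-0.001, 0.956, 0.295, 0.0]
contact_force: [-0.2, 2.3, -8.5]
width: 0.0097
gripper_force: 98.9
```

Emit:
send_rows --steps '[-1, 0, 0, -0.08, 8, -1, 0, 0, -0.08, 8, -1, 0, 0, -0.08, 8, -1, 0, 0, -0.08, 8, -1, 0, 0, -0.08, 8, -1, 0, 0, -0.08, 8, -1, 0, 0, -0.08, 8, -1, 0, 0, -0.08, 8]'

```text
clock: 45.55
position: [0.51, 0.1294, 0.133]
ee_rot: [0.002, 0.966, -0.259, 0.0]
contact_force: [1.8, -5.8, -8.5]
width: 0.0101
gripper_force: 101.0
```

Emit:
send_rows --steps '[-1, 0, 0, -0.09, -8, -1, 0, 0, -0.09, -8, -1, 0, 0, -0.09, -8, -1, 0, 0, -0.09, -8, -1, 0, 0, -0.09, -8, -1, 0, 0, -0.09, -8, -1, 0, 0, -0.09, -8, -1, 0, 0, -0.09, -8, -1, 0, 0, -0.09, 8, -1, 0, 0, -0.09, 8, -1, 0, 0, -0.09, 8, -1, 0, 0, -0.09, 8]'

```text
clock: 46.75
position: [0.5104, 0.1315, 0.145]
ee_rot: [-0.0, 1.0, 0.016, 0.001]
contact_force: [0.5, -0.4, -2.1]
width: 0.0097
gripper_force: 99.2
```

Emit:
send_rows --steps '[-1, 0, 0, -2, 0, -1, 0, 0, -4, 0, -1, 0, 0, -4, 0, -1, 0, 0, 0, 0]'

```text
clock: 47.15
position: [0.5138, 0.1321, 0.2508]
ee_rot: [-0.001, 1.0, 0.019, 0.007]
contact_force: [1.3, -0.4, -1.4]
width: 0.0102
gripper_force: 99.4
```

Run:
```python
from h import *
crate(); print(tcp().round(3)); print(get_state()['qpos'].round(2))
c=np.array([.42,-.406]);t=-.052;u=np.array([np.cos(t),np.sin(t)]);w=np.array([-u[1],u[0]])
p=c-.1*u+.04*w; print(p,delta(np.r_[p,tcp()[2,3]]))
```

```text
crate [ 0.42  -0.406] yaw -0.053 [np.float64(0.303), np.float64(0.205)]
[[ 0.999  0.037  0.008  0.512]
 [ 0.037 -0.999  0.001  0.132]
 [ 0.008 -0.001 -1.     0.248]
 [ 0.     0.     0.     1.   ]]
[0.12 0.19 1.58 0.   1.36 1.65]
[ 0.32221423 -0.36085641] [-20.8   48.53  -0.21]
```

Emit:
send_rows --steps '[-1, -1.89, 4.41, 0, 0, -1, -1.89, 4.41, 0, 0, -1, -1.89, 4.41, 0, 0, -1, -1.89, 4.41, 0, 0, -1, -1.89, 4.41, 0, 0, -1, -1.89, 4.41, 0, 0, -1, -1.89, 4.41, 0, 0, -1, -1.89, 4.41, 0, 0, -1, -1.89, 4.41, 0, 0, -1, -1.89, 4.41, 0, 0, -1, -1.89, 4.41, 0, 0, -1, 0, 0, 0, 0]'

```text
clock: 48.4
position: [0.318, -0.3663, 0.2428]
ee_rot: [0.001, 1.0, 0.015, -0.001]
contact_force: [1.4, 1.3, -2.7]
width: 0.0099
gripper_force: 99.5
```

Run:
```python
from h import *
T=tcp();print(T.round(3)[:,3], get_state()['width']); im,K,C=look('wrist'); save('w11',im)
```

```text
[ 0.318 -0.366  0.243  1.   ] 0.009855060693122718
```

View pics/w11.png

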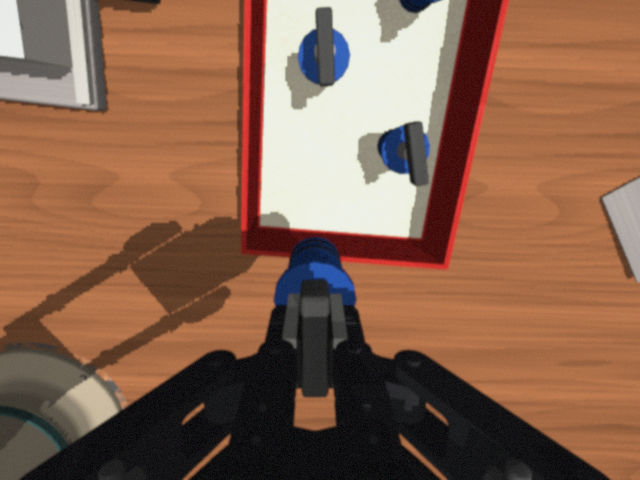

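Emit:
send_rows --steps '[-1, 1, 0, 0, 0, -1, 0, 0, 4, 0, -1, 0, 0, 4, 0, -1, 0, 0, 4, 0, -1, 0, 0, 2.3, 0, -1, 0, 0, 1, 0, -1, 0, 0, 0.5, 0, -1, 0, 0, 0.2, 0, -1, 0, 0, 0, 0]'

```text
clock: 49.35
position: [0.3313, -0.3612, 0.0854]
ee_rot: [0.001, 1.0, 0.019, 0.001]
contact_force: [0.1, 0.1, -2.2]
width: 0.0102
gripper_force: 99.4
```

Emit:
send_rows --steps '[-0.2, 0, 0, 0, 0, -0.2, 0, 0, 0, 0, -0.2, 0, 0, 0, 0, -0.2, 0, 0, -1, 0, -0.2, 0, 0, -4, 0, -0.2, 0, 0, -4, 0, -0.2, 0, 0, -4, 0, -0.2, 0, 0, -3, 0, -0.2, 0, 0, -4, 0, -0.2, 0, 0, 0, 0, -0.2, 0, 0, 0, 0]'

```text
clock: 50.45
position: [0.3306, -0.3611, 0.286]
ee_rot: [0.001, 1.0, 0.019, 0.001]
contact_force: [-0.3, -0.6, -0.5]
width: 0.0338
gripper_force: 0.0
```

Run:
```python
from h import *
T=tcp();print(T.round(3)); im,K,C=look('scene'); save('s12',im); print(get_state()['qpos'].round(2)); 
# yellow handle & guard in top view
im,K,C=look('top'); hsv=cv2.cvtColor(im,cv2.COLOR_RGB2HSV)
yel=((hsv[...,0]>22)&(hsv[...,0]<32)&(hsv[...,1]>170)&(hsv[...,2]>120)).astype(np.uint8)
N,_,st,ce=cv2.connectedComponentsWithStats(yel)
for i in range(1,N):
    if st[i][4]>40: print(st[i],ce[i],pt(K,C,*ce[i],.189).round(3),loc(pt(K,C,*ce[i],.189)).round(3))
```

```text
[[ 0.999  0.037  0.002  0.331]
 [ 0.037 -0.999 -0.003 -0.361]
 [ 0.002  0.003 -1.     0.286]
 [ 0.     0.     0.     1.   ]]
[-0.97  0.12  1.58 -0.    1.44  0.56]
[243 167 149  17 267] [317.35955056 175.31835206] [ 0.707 -0.004  0.189] [ 0.208 -0.001]
[291 214  44   9 208] [312.38942308 218.375     ] [0.611 0.005 0.189] [0.112 0.001]
[236 219 151  17 280] [310.56428571 226.61071429] [0.593 0.009 0.189] [0.093 0.003]
```

View pics/s12.png

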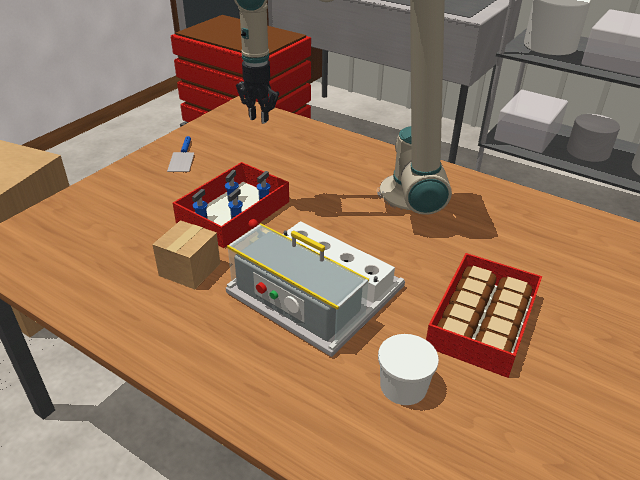

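All four pistons stand in the crate and the block is seated with its bores empty. Next I shut the guard.

Emit:
send_rows --steps '[0.3, 0, 0, 0, -8.35, 0.3, 0, 0, 0, -8.35, 0.3, 0, 0, 0, -8.35, 0.3, 0, 0, 0, -8.35, 0.3, 0, 0, 0, -8.35, 0.3, 0, 0, 0, -8.35, 0.3, 0, 0, 0, -8.35, 0.3, 0, 0, 0, -8.35, 0.3, 0, 0, 0, -8.35, 0.3, 0, 0, 0, -8.35, 0.3, 0, 0, 0, 0]' --newtons 40

```text
clock: 51.65
position: [0.3299, -0.3601, 0.2829]
ee_rot: [-0.002, 0.734, 0.68, 0.0]
contact_force: [1.1, 0.0, -0.3]
width: 0.0552
gripper_force: 0.0
```

Emit:
send_rows --steps '[0.3, 3.86, 2.51, 0, 0, 0.3, 3.86, 2.51, 0, 0, 0.3, 3.86, 2.51, 0, 0, 0.3, 3.86, 2.51, 0, 0, 0.3, 3.86, 2.51, 0, 0, 0.3, 3.86, 2.51, 0, 0, 0.3, 3.86, 2.51, 0, 0, 0.3, 3.86, 2.51, 0, 0, 0.3, 3.86, 2.51, 0, 0, 0.3, 3.86, 2.51, 0, 0, 0.3, 0, 0, 0, 0, 0.3, 0, 0, 0, 0]'

```text
clock: 52.85
position: [0.6098, 0.0057, 0.2828]
ee_rot: [-0.001, 0.734, 0.68, -0.001]
contact_force: [-0.2, -0.9, 0.4]
width: 0.0554
gripper_force: 0.0
```

Run:
```python
from h import *
T=tcp();print(T.round(3)); print(delta([.611,.0037,.173])); im,K,C=look('wrist'); hsv=cv2.cvtColor(im,cv2.COLOR_RGB2HSV)
yel=((hsv[...,0]>22)&(hsv[...,0]<32)&(hsv[...,1]>150)&(hsv[...,2]>90)).astype(np.uint8)
N,_,st,ce=cv2.connectedComponentsWithStats(yel)
for i in range(1,N):
    if st[i][4]>100: print(st[i],ce[i],pt(K,C,*ce[i],.196).round(3))
```

```text
[[ 0.076  0.997 -0.003  0.61 ]
 [ 0.997 -0.076 -0.     0.006]
 [-0.001 -0.003 -1.     0.283]
 [ 0.     0.     0.     1.   ]]
[-0.19  0.17 10.98]
[293   0   8 134 715] [297.18461538  62.21118881] [0.608 0.122 0.196]
[ 426    0   53  348 2019] [453.26349678 161.72709262] [0.703 0.057 0.196]
[297 186   6 212 881] [299.47446084 292.44948922] [ 0.595 -0.029  0.196]
[ 311  213   13   95 1046] [316.99139579 259.66730402] [ 0.61  -0.004  0.196]
```

Emit:
send_rows --steps '[0.3, 0, 0.1, 4, 0, 0.3, 0, 0, 4, 0, 0.3, 0, 0, 3, 0, 0.3, 0, 0, 0, 0, -1, 0, 0, 0, 0, -1, 0, 0, 0, 0, -1, 0, 0, 0, 0, -1, 0, 0, 0, 0]'

```text
clock: 53.7
position: [0.6109, 0.0045, 0.1769]
ee_rot: [0.001, 0.734, 0.679, 0.0]
contact_force: [-3.6, 0.0, 5.6]
width: 0.0109
gripper_force: 41.3
```

Emit:
send_rows --steps '[-1, 0, -1, 0, 0, -1, 0, -1.6, 0, 0, -1, 0, -1.6, 0, 0, -1, 0, -1.6, 0, 0, -1, 0, -1.6, 0, 0, -1, 0, -1.6, 0, 0, -1, 0, -1.6, 0, 0, -1, 0, -1.6, 0, 0, -1, 0, -1.6, 0, 0, -1, 0, -1.3, 0, 0, -1, 0, -1, 0, 0, -1, 0, 0, 0, 0]'

```text
clock: 54.9
position: [0.4515, 0.0174, 0.1768]
ee_rot: [0.002, 0.734, 0.68, 0.002]
contact_force: [0.3, 0.7, 8.3]
width: 0.0112
gripper_force: 42.2
```

Emit:
send_rows --steps '[-1, 0, -0.3, 0, 0, -1, 0, -0.3, 0, 0, -1, 0, 0, 0, 0]'

```text
clock: 55.2
position: [0.4515, 0.0174, 0.1769]
ee_rot: [0.006, 0.734, 0.679, 0.006]
contact_force: [11.0, 0.6, -2.4]
width: 0.0111
gripper_force: 40.9
```

The guard is at its shut stop, at the same place as at the start. I release, rise and check.

Emit:
send_rows --steps '[0.3, 0, 0.3, 0, 0, 0.3, 0, 0, 0, 0, 0.3, 0, 0, 0, 0, 0.3, 0, 0, -4, 0, 0.3, 0, 0, -4, 0, 0.3, 0, 0, -4, 0, 0.3, 0, -4, 0, 0, 0.3, 0, -4, 0, 0, 0.3, 0, -4, 0, 0, 0.3, 0, 0, 0, 0, 0.3, 0, 0, 0, 0]'

```text
clock: 56.3
position: [0.3271, 0.0267, 0.2946]
ee_rot: [0.001, 0.734, 0.68, 0.0]
contact_force: [0.4, 0.1, 1.0]
width: 0.0554
gripper_force: 0.0
```

Run:
```python
from h import *
im,K,C=look('scene'); save('s13',im); crate(); print(tcp()[:3,3])
im,K,C=look('top'); hsv=cv2.cvtColor(im,cv2.COLOR_RGB2HSV)
yel=((hsv[...,0]>22)&(hsv[...,0]<32)&(hsv[...,1]>170)&(hsv[...,2]>120)).astype(np.uint8)
N,_,st,ce=cv2.connectedComponentsWithStats(yel)
for i in range(1,N):
    if st[i][4]>40: print(st[i],ce[i])
```

```text
crate [ 0.42  -0.406] yaw -0.053 [np.float64(0.303), np.float64(0.205)]
[0.32863188 0.02645425 0.29449515]
[235 237 151  16 213] [308.61502347 244.43192488]
[229 289 152  17 271] [302.18450185 296.7896679 ]
[283 288  45   8 209] [304.93779904 291.41626794]
```

View pics/s13.png

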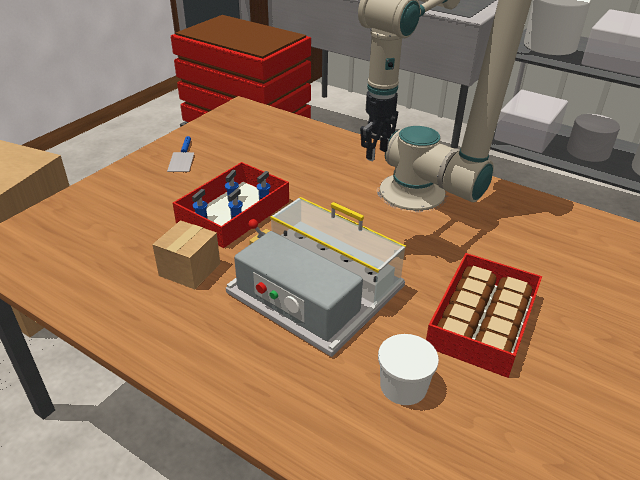

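The guard is shut as at the start, the knob leans back at (253,224), and four pistons stand in the crate around (230,195). The other items look unmoved.

```bash
python3 -c "
from rig import *
print(sign_off())"
```

```text
the job is handed in; nothing more can be done
None
```

The job is handed in: air off first, all four pistons twisted out and standing in the red crate, block seated, guard shut, bystanders unmoved in the final picture; no verdict was returned.

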